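Set out the disc-cutter punches in order of size

TASK

The four steel punches of the disc cutter stand mixed up on the green bench mat: set them out in order of size along the felt pads on the ledge of the cutter's wooden base, each standing upright in the middle of the pad in front of the die hole it fits. Set each one down gently rather than dropping it, as the cutting edges are ground, and leave the jar and the doming block where they are.

Things in the scene. Friction and masses are not known exactly. Their poses are not given: they have to be found in the camera images.
- punch14: loose disc-cutter punch, 14 mm diameter: plain solid steel cylinder, 55 mm tall, top rim bevelled 3 mm, about 65 g, standing upright on the thin green mat (mat top 2 mm above the bench). Origin at the centre of its underside, z up its axis. The four punches differ only in diameter; centres at least 70 mm apart at the start.
- punch22: loose disc-cutter punch, 22 mm diameter: plain solid steel cylinder, 55 mm tall, top rim bevelled 3 mm, about 160 g, standing upright on the thin green mat (mat top 2 mm above the bench). Origin at the centre of its underside, z up its axis. The four punches differ only in diameter; centres at least 70 mm apart at the start.
- punch30: loose disc-cutter punch, 30 mm diameter: plain solid steel cylinder, 55 mm tall, top rim bevelled 3 mm, about 298 g, standing upright on the thin green mat (mat top 2 mm above the bench). Origin at the centre of its underside, z up its axis. The four punches differ only in diameter; centres at least 70 mm apart at the start.
- punch38: loose disc-cutter punch, 38 mm diameter: plain solid steel cylinder, 55 mm tall, top rim bevelled 3 mm, about 478 g, standing upright on the thin green mat (mat top 2 mm above the bench). Origin at the centre of its underside, z up its axis. The four punches differ only in diameter; centres at least 70 mm apart at the start.
- rest14: round grey felt pad, 46 mm diameter, 2 mm thick, fixed on the ledge of the cutter's wooden base (14 mm thick) in front of the 14 mm hole of the steel die block. Origin at the centre of its underside, 14 mm above the bench; its top is 16 mm above the bench. z up; y runs along the row of pads towards this pad's end, +x points to the die block. The cutter is fixed and may be turned any way.
- rest22: round grey felt pad, 46 mm diameter, 2 mm thick, fixed on the ledge of the cutter's wooden base (14 mm thick) in front of the 22 mm hole of the steel die block. Origin at the centre of its underside, 14 mm above the bench; its top is 16 mm above the bench. The four pads lie in one straight row, 52 mm apart, in order of hole size.
- rest30: round grey felt pad, 46 mm diameter, 2 mm thick, fixed on the ledge of the cutter's wooden base (14 mm thick) in front of the 30 mm hole of the steel die block. Origin at the centre of its underside, 14 mm above the bench; its top is 16 mm above the bench. The die block's upright face is parallel to the row, 52 mm from its line; the block's top is 56 mm above the bench (screw heads 60 mm).
- rest38: round grey felt pad, 46 mm diameter, 2 mm thick, fixed on the ledge of the cutter's wooden base (14 mm thick) in front of the 38 mm hole of the steel die block. Origin at the centre of its underside, 14 mm above the bench; its top is 16 mm above the bench. On the side away from the die block the wooden base ends 32 mm from the row's line and the bench is free.
- jar: bystander: closed amber glass jar with dark lid, 48 mm diameter, 60 mm tall, standing on the bench between cutter and mat, towards the far side. Origin at the centre of its underside.
- doming_block: bystander: steel doming block, a 50 mm cube with round hollows, about 1 kg, standing on the bench between cutter and mat on the robot's side. Origin at the centre of its underside. (A bench hammer, not listed, lies farther out, beyond 0.79 m ahead of the robot.)
Things that resemble listed ones, but are neither listed nor needed, are in the scene too. Leave any black or turquoise look-alike of the punch30 alone.

How it is judged:
By the outcome, as a careful person would: the job done as asked, in the order asked, and still so for the second after the job is handed in, with the robot touching nothing.
It also fails if it takes over 106 s, if anything falls off the work surface, if the arm or the gripper's body presses on something with over 40 N, if the wrist force passes 120 N, or if a joint passes its speed limit or range.

ROBOT

A 6-joint arm with a two-finger parallel gripper is mounted at the origin on the work surface. World frame = base frame: x ahead of the robot, y to its left, z up, the work surface at z = 0. Lengths are in m, angles in rad, forces in N, time in s.
With the tool pointing down it reaches from about 0.375 to 0.9 m from the base axis. Payload 3.1 kg.
Tool frame: the origin (TCP) lies at the very end of the fingers, on their centre line; the grasp point (between the pads) lies 19 mm behind it (r.hold_point_z is the z of the grasp point in the tool frame, in m); z points along the fingers, y is the line along which they close (so a half turn about z gives the same grasp; the last joint's range is limited). The gripper opens to 87 mm and grips with 3 to 60 N. Pads are 19 mm wide; open, the fingers measure 117 mm over their backs; the gripper's body (75 mm by 190 mm) begins 51 mm behind the grasp point.
Start: joints at [-1.514, 0.527, 1.433, -0, 1.181, -0.178], TCP at [0.146, -0.608, 0.223] pointing down, gripper open.
Joint ranges: [-3.08, 3.08], [-0.75, 2.2], [0.22, 2.44], [-1.43, 4.57], [0, 2.65], [-2.85, 2.85]. Speed limits (rad/s): [2.79, 2.79, 3.14, 3.14, 3.14, 3.14].

INTERFACE

Orientations are given as a 3x3 rotation matrix whose columns are the frame's x, y, z axes.
In Python, from rig import sensors, snapshot, camera_model, r gives the robot as it stands.
- The arm moves only by the shell command python3 -m jog 'ROWS' [OPENING]. ROWS is text: rows parted by semicolons, each of 4 numbers parted by spaces: the shift along the tool's x, y, z in m, then the turn about the tool's z in degrees. A call has 1 to 20 rows; each row shifts and turns the commanded pose from where the row before left it, along the tool's axes as they then stand; what a row does not reach is not made up. A row lasts 1/8 s, in which the tool goes at most 62.5 mm and 10.7 degrees, less where a joint would pass 70% of its speed; a pose out of reach is approached as far as the arm can. A call with a gripper value outside its range is refused whole. OPENING is the closure, from -1 (fully open) to 1 (shut), set as the call begins (- or left out, the last holds). The fingers move at their own pace and stop on an object; the grip force is fixed at half the most. Time passes only in rows, so rows that do not move let the fingers close. It gives the time, the measured TCP pose, the force, the opening and the grip force at its end, in the units of the state.
- sensors.get_obs(): the state, without advancing time (a new reading comes with each control period).
- snapshot(name): name is "scene" or "side" or "wrist"; returns the picture (480x640x3 uint8, red, green, blue); there is no depth.
- camera_model(name): a dict with "fx", "fy", "cx", "cy" (pixels), "camera_from_world" (4x4, takes a point from world to camera coordinates). Camera axes: x right, y down, z forward; pixel columns grow to the right and rows downward; lengths in m; the calibration is good to about 2 mm. A picture is of the moment at which its call begins: read the wrist's pose just before it. camera_model takes no time and is no camera call; for the wrist camera it gives the pose at the moment of the call.
- r.close_job(): hands the job in; it is judged then, once.
The state is a dict: "time_s": time; "q": joint angles; "qvel": joint speeds; "effort": joint torques, N m; "tool_pos": TCP position; "tool_rot": TCP orientation; "contact_force": force on the tool from outside, world axes, zero at the start; "wrist_torque": the same for the moment, N m; "grip_width": opening from 0.0 (shut) to 1.0 (fully open); "gripper_force": force on a finger pad.
Only numpy, scipy, OpenCV 4.12 (cv2) and the standard library are available. Lean on these libraries where they do the work, as an engineer would, in place of code of your own. Each camera call takes 0.05 s, during which the arm holds its last target. There are 200 camera calls.

## Working session

There is one attempt and no reset: what is moved stays moved. The work goes in short steps, Python scripts to look and compute and a shell command to move; the robot and the scene stay as the last step left them, time stands still between calls to the robot, and variables do not carry over. Pictures are saved under pics/ and viewed, at most 14 in all, crops included, and the job is handed in when it is done.

```bash
mkdir -p pics; ls; python3 - <<'E'
from rig import sensors, snapshot, camera_model, r
import cv2,numpy as np
np.set_printoptions(precision=4,suppress=True)
o=sensors.get_obs();print(o['time_s'],o['tool_pos'],o['tool_rot'],o['grip_width'],r.hold_point_z)
for n in ("scene","side"):
    cv2.imwrite(f"pics/{n}0.png",snapshot(n)[:,:,::-1]); m=camera_model(n); print(n,m)
E
```

```text
pics
0.0 [ 0.146  -0.607   0.2216] [[ 0.9723  0.2336 -0.0001]
 [ 0.2336 -0.9723  0.0021]
 [ 0.0004 -0.0021 -1.    ]] 1.0004368905168244 -0.0187
scene {'fx': 508.3518899475917, 'fy': 508.3518899475917, 'cx': 314.6942781934373, 'cy': 242.8490521730563, 'camera_from_world': array([[ 0.4518,  0.8921, -0.0024, -0.2273],
       [ 0.759 , -0.3858, -0.5244, -0.4151],
       [-0.4687,  0.2351, -0.8515,  1.241 ],
       [ 0.    ,  0.    ,  0.    ,  1.    ]])}
side {'fx': 584.1523596215739, 'fy': 584.1523596215739, 'cx': 326.214466480052, 'cy': 239.65042724167563, 'camera_from_world': array([[-0.8039, -0.5947,  0.0085,  0.4152],
       [-0.2951,  0.3865, -0.8738,  0.2233],
       [ 0.5164, -0.705 , -0.4862,  0.803 ],
       [ 0.    ,  0.    ,  0.    ,  1.    ]])}
```

View pics/scene0.png

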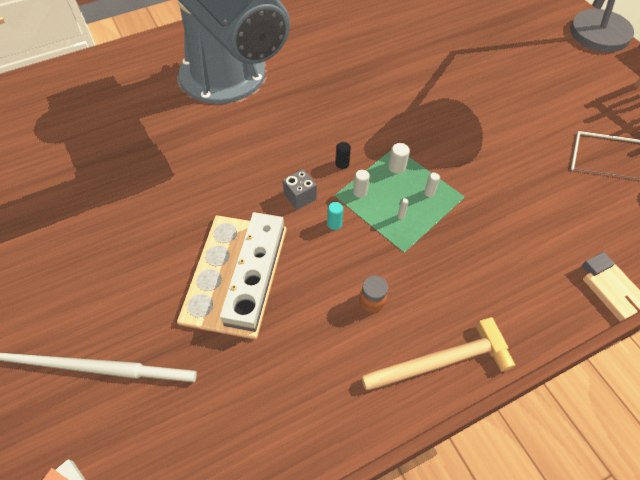

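View pics/side0.png

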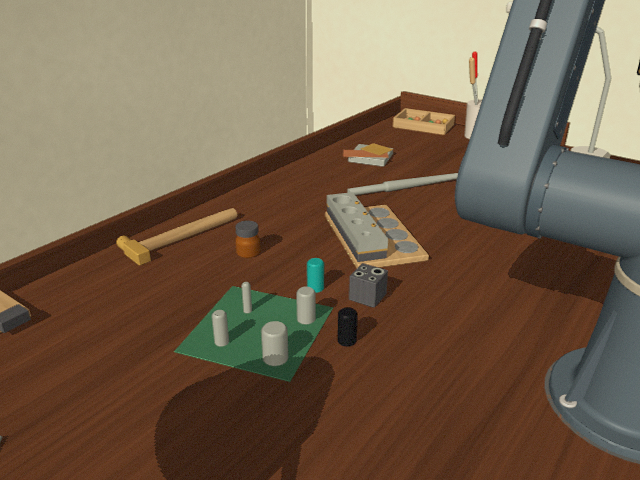

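The scene view shows the big 38 punch at (400,158), 30 at (361,183), 22 at (432,184) and 14 at (403,209). The side view has them at (275,342), (306,305), (220,328) and (247,297). In scene, the pads run 14→38 at (225,233), (217,256), (209,280), (200,306), beside the smallest→largest holes at (267,228)…(245,305).

Things that could be mistaken for punch30: pale (361,183), black (343,155), turquoise (335,215), and the other pale punches. I choose the pale one on the mat.

```bash
cat > h.py <<'E'
from rig import sensors, snapshot, camera_model, r
import cv2,numpy as np
from scipy.optimize import least_squares
np.set_printoptions(precision=4,suppress=True)
def proj(m,P):
    P=np.atleast_2d(P);c=P@m['camera_from_world'][:3,:3].T+m['camera_from_world'][:3,3]
    return np.c_[m['fx']*c[:,0]/c[:,2]+m['cx'],m['fy']*c[:,1]/c[:,2]+m['cy']]
def blob(mask,px):
    n,l,s,c=cv2.connectedComponentsWithStats(mask.astype(np.uint8))
    k=[i for i in range(1,n) if s[i,4]>25]
    b=min(k,key=lambda i:np.hypot(*(c[i]-px)))
    x,y,w,h,a=s[b]; return np.array([x-.5,y-.5,x+w-.5,y+h-.5,*c[b]]),a
T=np.linspace(0,2*np.pi,48,endpoint=False)
def cyl(p,R,H=.055,b=.003):
    ring=lambda r,z:np.c_[p[0]+r*np.cos(T),p[1]+r*np.sin(T),np.full(48,p[2]+z)]
    return np.r_[ring(R,0),ring(R,H-b),ring(R-b,H)]
def feat(m,pts):
    h=cv2.convexHull(proj(m,pts).astype(np.float32))[:,0]
    M=cv2.moments(h);return np.r_[h.min(0),h.max(0),M['m10']/M['m00'],M['m01']/M['m00']]
def triang(ms,pxs,p0=(.5,-.2,.02)):
    return least_squares(lambda p:np.concatenate([proj(m,p)[0]-q for m,q in zip(ms,pxs)]),p0)
E
python3 - <<'E'
from h import *
S={n:cv2.imread(f"pics/{n}0.png") for n in("scene","side")};M={n:camera_model(n) for n in S}
mask={}
for n in S:
    h=cv2.cvtColor(S[n],cv2.COLOR_BGR2HSV); mask[n]=(h[...,1]<70)&(h[...,2]>75)
pu={14:((403,209),(247,297)),22:((432,184),(220,328)),30:((361,183),(306,305)),38:((400,158),(275,342))}
for d,px in pu.items():
    f=[blob(mask[n],np.array(q)) for n,q in zip(S,px)]
    g=lambda p:np.concatenate([feat(M[n],cyl(p,p[3]))-b[0] for n,b in zip(S,f)])
    s=least_squares(g,[.6,.1,.01,d/2000]);print(d,s.x,'res',np.abs(s.fun).max(),[b[1] for b in f])
pads={14:((225,233),(405,247)),22:((217,256),(393,230)),30:((209,280),(386,219)),38:((200,306),(375,210))}
for d,px in pads.items():
    f=[blob(mask[n],np.array(q)) for n,q in zip(S,px)]
    s=triang(M.values(),[b[0][4:] for b in f]);print('pad',d,s.x,np.abs(s.fun).max(),[b[1] for b in f],[b[0] for b in f])
big=[cv2.resize(S['scene'][130:345,175:460],None,fx=2.7,fy=2.7,interpolation=cv2.INTER_CUBIC)]
cv2.imwrite('pics/crop1.png',big[0])
z=cv2.resize(S['side'][180:375,180:440],None,fx=3,fy=3,interpolation=cv2.INTER_CUBIC);cv2.imwrite('pics/crop2.png',z)
E
```

```text
14 [0.5982 0.1036 0.0097 0.0081] res 27.056915283203125 [np.int32(175), np.int32(279)]
22 [0.5394 0.245  0.005  0.0119] res 2.67626953125 [np.int32(283), np.int32(534)]
30 [0.4752 0.117  0.0094 0.016 ] res 6.27105712890625 [np.int32(412), np.int32(664)]
38 [0.4488 0.2232 0.002  0.0199] res 1.46087646484375 [np.int32(549), np.int32(1094)]
pad 14 [ 0.4675 -0.1986 -0.0084] 2.3117385213458874 [np.int32(1350), np.int32(219)] [array([195.5   , 216.5   , 238.5   , 290.5   , 216.7593, 254.7711]), array([394.5   , 240.5   , 417.5   , 252.5   , 405.8858, 246.5205])]
pad 22 [ 0.4675 -0.1986 -0.0084] 2.3117385213458874 [np.int32(1350), np.int32(219)] [array([195.5   , 216.5   , 238.5   , 290.5   , 216.7593, 254.7711]), array([394.5   , 240.5   , 417.5   , 252.5   , 405.8858, 246.5205])]
pad 30 [ 0.4675 -0.1986 -0.0084] 2.3117385213458874 [np.int32(1350), np.int32(219)] [array([195.5   , 216.5   , 238.5   , 290.5   , 216.7593, 254.7711]), array([394.5   , 240.5   , 417.5   , 252.5   , 405.8858, 246.5205])]
pad 38 [ 0.5448 -0.2506 -0.0691] 11.4601125792596 [np.int32(543), np.int32(200)] [array([186.5   , 291.5   , 212.5   , 324.5   , 199.7753, 305.6114]), array([356.5  , 250.5  , 386.5  , 261.5  , 371.475, 255.605])]
```

View pics/crop2.png

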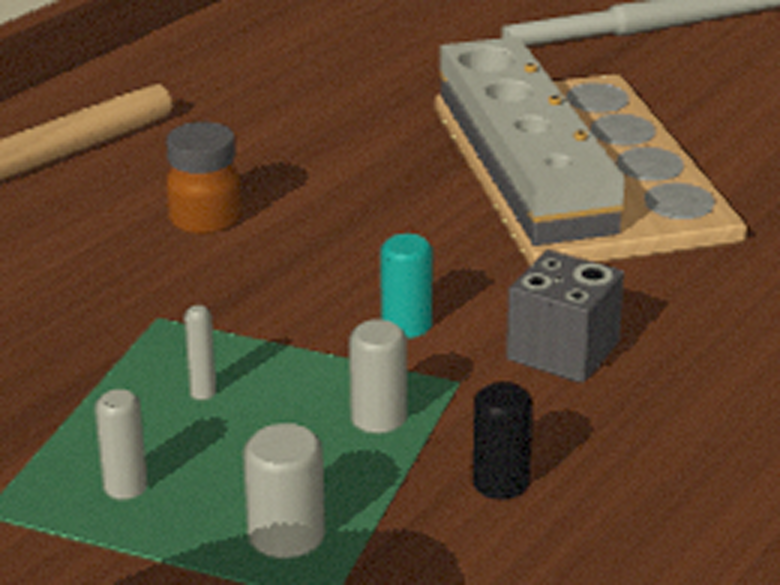

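The crop confirms the four pale punches on the mat: the smallest at (200,350), then (120,445), (378,375), and the largest at (285,490). It also shows black (502,440) and turquoise (407,285) as look-alikes. Next I'll refine with the wrist camera.

```bash
python3 - <<'E'
from h import *
o=sensors.get_obs();m=camera_model('wrist');C=m['camera_from_world'];c=-C[:3,:3].T@C[:3,3]
print('cam',c,'in tool',o['tool_rot'].T@(c-o['tool_pos']),(C[:3,:3]@o['tool_rot']),m['fx'])
m=camera_model('scene');C=m['camera_from_world'];c=-C[:3,:3].T@C[:3,3]
for n,q,z in [(14,(225,233),.016),(22,(217,256),.016),(30,(209,280),.016),(38,(200,306),.016),('jar',(375,285),.06),('dome',(300,183),.05),('turq',(336,207),.057),('blk',(344,146),.057)]:
    d=C[:3,:3].T@[(q[0]-m['cx'])/m['fx'],(q[1]-m['cy'])/m['fy'],1];print(n,c+d*(z-c[2])/d[2])
E
```

```text
cam [ 0.2169 -0.5907  0.3846] in tool [ 0.0728  0.0004 -0.163 ] [[ 0.      1.     -0.0006]
 [-0.9641 -0.0002 -0.2656]
 [-0.2656  0.0006  0.9641]] 338.15027705791806
14 [ 0.4487 -0.1658  0.016 ]
22 [ 0.4897 -0.1981  0.016 ]
30 [ 0.5304 -0.2293  0.016 ]
38 [ 0.5718 -0.2618  0.016 ]
jar [0.6933 0.0195 0.06  ]
dome [0.4293 0.0052 0.05  ]
turq [0.5167 0.0383 0.057 ]
blk [0.389  0.1251 0.057 ]
```

```bash
python3 -m jog '.044 -.0313 0 0;.044 -.0313 0 0;.044 -.0313 0 0;.044 -.0313 0 0;.044 -.0313 0 0;.044 -.0313 0 0;.044 -.0313 0 0;.044 -.0313 0 0;.044 -.0313 0 0;.044 -.0313 0 0;0 0 0 10.3;0 0 0 10.3;0 0 0 10.3;0 0 0 10.3;0 0 0 10.2;0 0 0 0;0 0 0 0'; python3 - <<'E'
from h import *
import pickle
o=sensors.get_obs();m=camera_model('wrist');i=snapshot('wrist')
cv2.imwrite('pics/w1.png',i[:,:,::-1]);pickle.dump(m,open('w1.pkl','wb'));print(o['tool_pos'],o['tool_rot'],o['q'])
E
```

```text
time_s: 2.22
tool_pos: [0.5006, -0.2004, 0.2223]
tool_rot: [[0.791, -0.612, -0.0], [-0.612, -0.791, 0.0], [-0.001, 0.0, -1.0]]
contact_force: [0.2, 0.8, 0.2]
grip_width: 1.0
gripper_force: 0.0
[ 0.5006 -0.2004  0.2223] [[ 0.7907 -0.6122 -0.0004]
 [-0.6122 -0.7907  0.0003]
 [-0.0006  0.     -1.    ]] [-0.5882  0.4128  1.6479  0.      1.0814  1.6414]
```

View pics/w1.png

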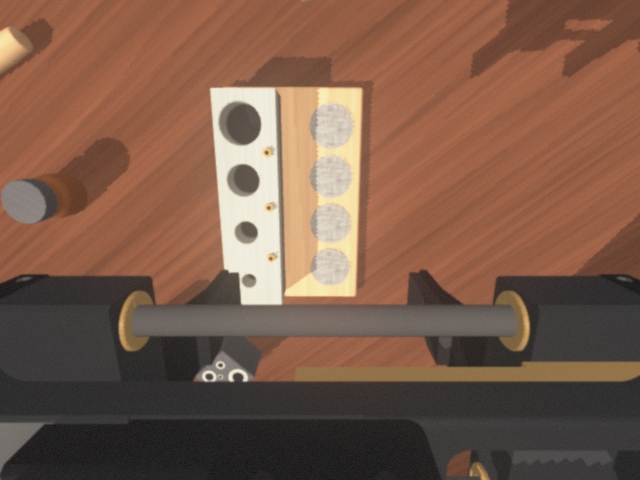

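Pads in the wrist view: 38 at (332,126), 30 at (332,176), 22 at (331,223), 14 at (330,266), all clear. Next I take a second view for height, then go over the mat.

```bash
cat > snap.py <<'E'
from h import *
import pickle,sys
k=sys.argv[1];o=sensors.get_obs();m=camera_model('wrist');i=snapshot('wrist')
cv2.imwrite(f'pics/{k}.png',i[:,:,::-1]);pickle.dump(m,open(k+'.pkl','wb'));print(o['tool_pos'],o['tool_rot'][:,0])
E
python3 -m jog '-.03 -.03 0 0;-.03 -.03 0 0;0 0 0 0;0 0 0 0' >/dev/null; python3 snap.py w2
# on to the mat
python3 -m jog '.006 -.056 0 0;.006 -.056 0 0;.006 -.056 0 0;.006 -.056 0 0;.006 -.056 0 0;0 0 0 0;0 0 0 0'; python3 snap.py w3; python3 -m jog '-.02 -.05 0 0;-.02 -.03 0 0;0 0 0 0;0 0 0 0' ; python3 snap.py w4
python3 - <<'E'
import cv2,numpy as np
cv2.imwrite('pics/w34.png',cv2.resize(np.vstack([cv2.imread(f'pics/{k}.png')[0:300] for k in('w3','w4')]),None,fx=1,fy=1))
E
```

```text
[ 0.4908 -0.1167  0.2228] [ 0.7901 -0.613   0.0014]
time_s: 3.7
tool_pos: [0.6856, 0.085, 0.2217]
tool_rot: [[0.789, -0.615, -0.002], [-0.615, -0.789, -0.001], [-0.001, 0.002, -1.0]]
contact_force: [0.1, 0.1, 1.0]
grip_width: 1.003
gripper_force: 0.0
[0.6856 0.085  0.2217] [ 0.7889 -0.6145 -0.0009]
time_s: 4.25
tool_pos: [0.703, 0.1721, 0.2227]
tool_rot: [[0.788, -0.615, -0.001], [-0.615, -0.788, -0.001], [0.0, 0.001, -1.0]]
contact_force: [0.1, -0.5, -0.5]
grip_width: 1.002
gripper_force: 0.0
[0.703  0.1721 0.2227] [ 0.7884 -0.6152  0.0002]
```

View pics/w34.png

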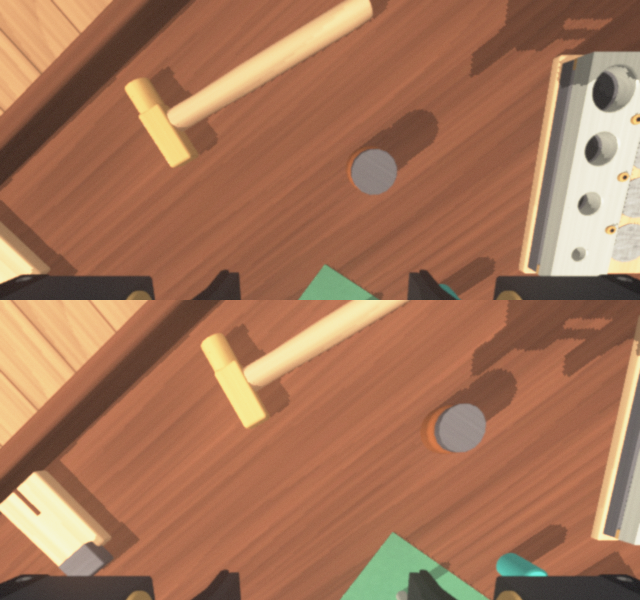

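The picture shows I overshot outward (mat only at the lower edge). I'll move back along −x.

```bash
python3 -m jog '-.05 .0285 0 0;-.05 .0285 0 0;-.05 .0285 0 0;-.05 .0285 0 0;0 0 0 0;0 0 0 0' >/dev/null; python3 snap.py w5; python3 -m jog '-.025 -.03 0 0;-.025 -.03 0 0;0 0 0 0;0 0 0 0' >/dev/null; python3 snap.py w6
python3 - <<'E'
import cv2,numpy as np
cv2.imwrite('pics/w56.png',np.vstack([cv2.imread(f'pics/{k}.png')[0:300] for k in('w5','w6')]))
E
```

```text
[0.477  0.2059 0.2234] [ 0.7883 -0.6152  0.0023]
[0.4741 0.2842 0.2223] [ 0.7889 -0.6146  0.0006]
```

View pics/w56.png

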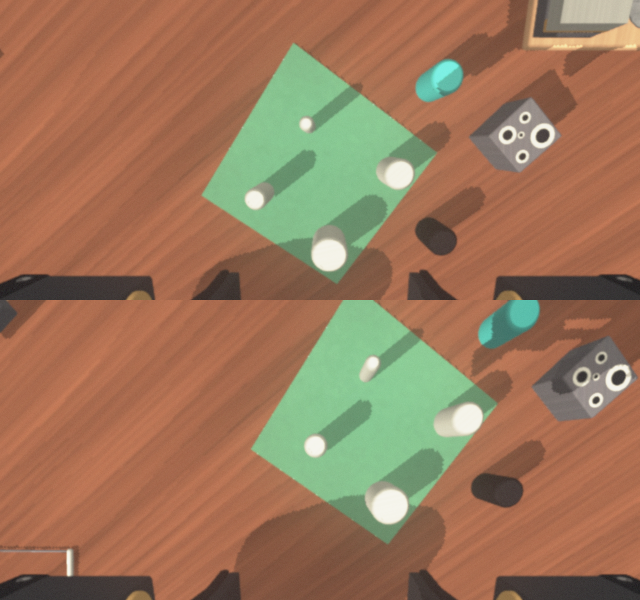

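Both views show all four punches: 14 (306,124)/(371,67), 22 (255,200)/(315,146), 30 (397,173)/(466,118), 38 (329,253)/(388,205).

```bash
cat > meas.py <<'E'
from h import *
import pickle
I={k:cv2.imread(f'pics/{k}.png') for k in('w1','w2','w5','w6')};M={k:pickle.load(open(k+'.pkl','rb')) for k in I}
pu={14:((306,124),(371,67)),22:((255,200),(315,146)),30:((397,173),(466,118)),38:((329,253),(388,205))}
for d,px in pu.items():
    f=[]
    for k,q in zip(('w5','w6'),px):
        h=cv2.cvtColor(I[k],cv2.COLOR_BGR2HSV); f.append(blob((h[...,1]<60)&(h[...,2]>95),np.array(q)))
    g=lambda p:np.concatenate([feat(M[k],cyl(p,p[3]))-b[0] for k,b in zip(('w5','w6'),f)])
    s=least_squares(g,[.5,.15,.01,d/2000],loss='soft_l1');print(d,s.x,'res',g(s.x).round(1))
    c=[]
    for k,q in zip(('w5','w6'),px):
        h=cv2.cvtColor(I[k],cv2.COLOR_BGR2HSV); b=blob((h[...,1]<60)&(h[...,2]>225),np.array(q));c.append(b[0][4:])
    s=triang([M['w5'],M['w6']],c);print('   top',s.x,np.abs(s.fun).max(),np.array(c).ravel())
P=np.array([[.4487,-.1658,.016],[.4897,-.1981,.016],[.5304,-.2293,.016],[.5718,-.2618,.016]])
res=[]
for d,p in zip((14,22,30,38),P):
    c=[];e=[]
    for k in('w1','w2'):
        h=cv2.cvtColor(cv2.GaussianBlur(I[k],(5,5),0),cv2.COLOR_BGR2HSV);b=blob((h[...,1]<60)&(h[...,2]>100),proj(M[k],p)[0]);c.append(b[0][4:]);e+=[b[1],b[0][2]-b[0][0],b[0][3]-b[0][1]]
    s=triang([M['w1'],M['w2']],c);print('pad',d,s.x,np.abs(s.fun).max(),np.array(c).ravel(),e);res.append(s.x)
res=np.array(res);print(np.linalg.norm(np.diff(res,axis=0),axis=1))
E
python3 meas.py
```

```text
14 [0.56   0.1618 0.0032 0.0075] res [-0.3  0.1  0.3  0.   0.1 -0.  -0.  -0.  -0.3 -0.   0.2 -0.1]
   top [0.5604 0.1627 0.0558] 0.023333094206208216 [305.2619 123.4524 371.8509  63.0614]
22 [ 0.536   0.2476 -0.0086  0.0121] res [ 0.6 -0.6  0.6 -0.7  0.6 -0.4 -0.8  1.  -1.   1.8 -1.2  1.2]
   top [0.5362 0.2467 0.0562] 0.0037083996022033716 [253.9916 199.3319 314.2628 145.8328]
30 [0.4702 0.1222 0.0107 0.015 ] res [-1.2  1.  -0.5 -0.1 -0.9  0.7  0.6 -0.6  1.  -1.   0.7 -0.5]
   top [0.4684 0.1209 0.0556] 0.005857628750931099 [398.7443 174.5679 466.8563 119.04  ]
38 [ 0.4438  0.2239 -0.0127 -0.019 ] res [-0.4 -0.2  1.7 -1.1  0.6 -0.4 -0.1  1.6 -0.1 -0.3 -0.4  0.6]
   top [0.446  0.224  0.0561] 0.04244004062874751 [328.5421 254.7194 389.2149 206.0216]
pad 14 [ 0.4457 -0.167   0.0171] 0.05442228758278134 [329.6764 267.2297 383.8829 217.3645] [np.int32(1097), np.float64(38.0), np.float64(37.0), np.int32(1221), np.float64(39.0), np.float64(40.0)]
pad 22 [ 0.4866 -0.1991  0.0164] 0.0660336814205209 [330.2779 223.3027 386.3738 169.7763] [np.int32(1209), np.float64(39.0), np.float64(40.0), np.int32(1359), np.float64(42.0), np.float64(43.0)]
pad 30 [ 0.5275 -0.2311  0.0165] 0.06623849260935799 [330.7783 176.305  389.0579 118.6276] [np.int32(1367), np.float64(41.0), np.float64(43.0), np.int32(1536), np.float64(43.0), np.float64(46.0)]
pad 38 [ 0.5685 -0.2632  0.0163] 0.05968808917430124 [331.3307 125.4499 391.9341  63.2139] [np.int32(1527), np.float64(42.0), np.float64(46.0), np.int32(1730), np.float64(45.0), np.float64(50.0)]
[0.052  0.0519 0.0521]
```

Heights, radii and spacing all check out: tops at 56 mm, pad tops at 16.5 mm, 52 mm apart. One fixed orientation works for every pick and place. I start with punch38.

```bash
cat > rel.py <<'E'
# print rel. move (tool axes) from current TCP to given target x y z
from h import *
import sys
o=sensors.get_obs();t=np.array([float(a) for a in sys.argv[1:4]])
print('t',o['time_s'],'pos',o['tool_pos'],'F',o['contact_force'],'w',o['grip_width'],'g',o['gripper_force'],'xang',np.degrees(np.arctan2(o['tool_rot'][1,0],o['tool_rot'][0,0])),'-> d',o['tool_rot'].T@(t-o['tool_pos']))
E
python3 -m jog '.0075 .0325 .05 0;.0075 .0325 .05 0;0 0 .02 0;0 0 0 0;0 0 0 0' -.3 >/dev/null; python3 rel.py .446 .224 .0195
```

```text
t 6.275 pos [0.4464 0.2242 0.1034] F [-0.0139  0.1525 -0.17  ] w 0.6561813682651717 g 0.0 xang -37.93404144961919 -> d [-0.0003  0.0005  0.0839]
```

```bash
python3 -m jog '0 0 .04 0;0 0 .03 0;0 0 .014 0;0 0 0 0' >/dev/null; python3 rel.py .446 .224 .0195;python3 -m jog '0 0 0 0;0 0 0 0;0 0 0 0;0 0 0 0;0 0 0 0;0 0 0 0' 1 >/dev/null; python3 rel.py .446 .224 .0195; python3 -m jog '0 0 -.02 0;0 0 -.05 0;0 0 -.05 0;0 0 0 0;0 0 0 0' >/dev/null; python3 rel.py .5685 -.2632 .14
```

```text
t 6.775 pos [0.4453 0.2245 0.0187] F [-0.0847  0.8843 -1.2452] w 0.644921419347419 g 0.0 xang -37.87369424029239 -> d [ 0.0008 -0.     -0.0008]
t 7.525 pos [0.4453 0.2243 0.0194] F [-0.5678 -0.5057  6.099 ] w 0.42944929097954454 g 30.000668249863338 xang -37.88333879375812 -> d [ 0.0008 -0.0002 -0.0001]
t 8.15 pos [0.4435 0.224  0.1375] F [-0.11   -0.078  -5.0656] w 0.42808412492576187 g 30.00002099416406 xang -37.89495847115301 -> d [ 0.3979  0.3077 -0.0025]
```

```bash
python3 -m jog '.02 .0154 0 0;.0398 .0308 0 0;.0398 .0308 0 0;.0398 .0308 0 0;.0398 .0308 0 0;.0398 .0308 0 0;.0398 .0308 0 0;.0398 .0308 0 0;.0398 .0308 0 0;.0398 .0308 0 0;.02 .0154 0 0;0 0 0 0;0 0 0 0;0 0 0 0' >/dev/null; python3 rel.py .5685 -.2632 .034
```

```text
t 9.9 pos [ 0.569  -0.2614  0.1373] F [ 0.3335 -0.1676 -4.9627] w 0.426882124787889 g 30.000061840715375 xang -37.82211699944479 -> d [0.0011 0.0017 0.1033]
```

```bash
python3 -m jog '.0003 .0017 .03 0;0 0 .04 0;0 0 .026 0;0 0 0 0;0 0 0 0' >/dev/null; python3 rel.py .5685 -.2632 .034; python3 -m jog '0 0 .002 0;0 0 .002 0;0 0 0 0;0 0 0 0'>/dev/null; python3 rel.py .5685 -.2632 .034
```

```text
t 10.525 pos [ 0.57   -0.2647  0.0436] F [ 0.0343 -0.3992 -4.2396] w 0.4305793354951582 g 30.000121800949273 xang -37.84257021770902 -> d [-0.0022 -0.0003  0.0096]
t 11.025 pos [ 0.5692 -0.2649  0.0388] F [ 0.0668 -0.2291 -5.1313] w 0.4262048363062324 g 29.999924469541952 xang -37.89645200454823 -> d [-0.0016 -0.0009  0.0048]
```

```bash
python3 -m jog '-.0015 -.0007 .001 0;0 0 .001 0;0 0 .001 0;0 0 .001 0;0 0 0 0;0 0 0 0'>/dev/null; python3 rel.py .5685 -.2632 .034
```

```text
t 11.775 pos [ 0.5684 -0.2634  0.0345] F [-0.0521 -0.8621 -3.9302] w 0.42346114034695176 g 29.999981561762183 xang -37.8874884193051 -> d [-0.0001 -0.0002  0.0005]
```

```bash
python3 -m jog '0 0 .0007 0;0 0 0 0;0 0 0 0'>/dev/null; python3 rel.py .5685 -.2632 .034; python3 -m jog '0 0 .0007 0;0 0 0 0;0 0 0 0'>/dev/null; python3 rel.py .5685 -.2632 .034
```

```text
t 12.15 pos [ 0.5685 -0.2634  0.0339] F [-0.4922  0.1908 -4.1033] w 0.4292984193720982 g 30.000123467693243 xang -37.892037487169574 -> d [-0.0001 -0.0002 -0.0001]
t 12.525 pos [ 0.5685 -0.2634  0.0335] F [-0.0103 -0.0962 -1.081 ] w 0.42532936193185167 g 29.999925322377408 xang -37.88851569337329 -> d [-0.0001 -0.0001 -0.0005]
```

```bash
python3 -m jog '0 0 .0006 0;0 0 0 0;0 0 0 0'>/dev/null; python3 rel.py .5685 -.2632 .034; python3 -m jog '0 0 0 0;0 0 0 0;0 0 0 0;0 0 0 0' -.2 >/dev/null; python3 rel.py .5685 -.2632 .034;  python3 -m jog '0 0 -.02 0;0 0 -.04 0;0 0 -.04 0;0 0 0 0'>/dev/null; python3 rel.py .469 .1213 .11
```

```text
t 12.9 pos [ 0.5685 -0.2634  0.0334] F [-2.538   1.5964  4.6701] w 0.42498479661384636 g 30.000063395178813 xang -37.883197760663805 -> d [-0.0001 -0.0001 -0.0006]
t 13.4 pos [ 0.5685 -0.2634  0.0324] F [-0.414  -0.7796  0.0377] w 0.5973658525630958 g 0.0 xang -37.88924367552094 -> d [-0.0001 -0.0002 -0.0016]
t 13.9 pos [ 0.5712 -0.2651  0.1378] F [-0.1019 -0.4352  0.0269] w 0.6012884947709202 g 0.0 xang -37.88210310769069 -> d [-0.3182 -0.2423  0.0247]
```

Punch38 is set down. Next is punch30.

```bash
python3 -m jog '-.02 -.0145 0 0;-.04 -.0305 0 0;-.04 -.0305 0 0;-.04 -.0305 0 0;-.04 -.0305 0 0;-.04 -.0305 0 0;-.04 -.0305 0 0;-.038 -.0287 0 0;-.02 -.0165 .02 0;0 0 0 0;0 0 0 0' -.2 >/dev/null; python3 rel.py .469 .1213 .0195; python3 snap.py w7
python3 - <<'E'
import cv2
cv2.imwrite('pics/s1.png',__import__('h').snapshot('scene')[130:350,170:480,::-1])
i=cv2.imread('pics/s1.png');cv2.imwrite('pics/s1.png',cv2.resize(i,None,fx=2.5,fy=2.5))
E
```

```text
t 15.275 pos [0.467  0.123  0.1128] F [ 0.4029 -0.3806  0.7493] w 0.5975028182394155 g 0.0 xang -37.883737859731156 -> d [0.0026 0.0001 0.0933]
[0.467  0.123  0.1128] [ 0.7893 -0.6141  0.0006]
```

View pics/s1.png

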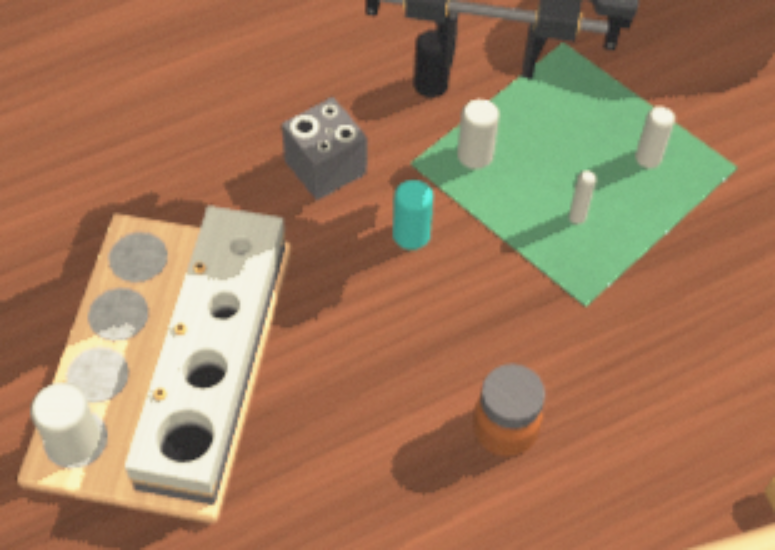

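Punch38 stands on its pad at crop pixel (68,425). Punch30, at (478,135), is next and the gripper is above it.

```bash
python3 -m jog '.0022 0 .03 0;0 0 .04 0;0 0 .023 0;0 0 0 0;0 0 0 0' >/dev/null; python3 rel.py .469 .1213 .0195;python3 -m jog '0 0 0 0;0 0 0 0;0 0 0 0;0 0 0 0;0 0 0 0' 1 >/dev/null; python3 rel.py .469 .1213 .0195; python3 -m jog '0 0 -.02 0;0 0 -.05 0;0 0 -.05 0;0 0 0 0;0 0 0 0' >/dev/null; python3 rel.py .5275 -.2311 .14
```

```text
t 16.0 pos [0.4692 0.1216 0.0203] F [ 0.416   0.2963 -0.5211] w 0.6004826804406271 g 0.0 xang -37.950071369130974 -> d [-0.      0.0003  0.0008]
t 16.625 pos [0.4682 0.122  0.0201] F [-1.0284 -1.1751  5.48  ] w 0.33453692112094396 g 29.97131115065713 xang -37.87317948267699 -> d [0.0011 0.0001 0.0006]
t 17.25 pos [0.4671 0.1222 0.1388] F [-0.5223  0.113  -3.1308] w 0.3320570727886871 g 29.971624686877476 xang -37.88699673347371 -> d [ 0.2646  0.2418 -0.0014]
```

```bash
python3 -m jog '.0132 .0121 0 0;.0298 .0272 0 0;.0298 .0272 0 0;.0298 .0272 0 0;.0298 .0272 0 0;.0298 .0272 0 0;.0298 .0272 0 0;.0298 .0272 0 0;.0298 .0272 0 0;.0132 .0121 0 0;0 0 0 0;0 0 0 0;0 0 .04 0;0 0 .04 0;0 0 .012 0;0 0 0 0;0 0 0 0' >/dev/null; python3 rel.py .5275 -.2311 .034
```

```text
t 19.375 pos [ 0.5299 -0.2317  0.049 ] F [ 0.4549  0.1758 -3.1223] w 0.3353690297243677 g 29.971739188040374 xang -37.85802721155964 -> d [-0.0022  0.001   0.015 ]
```

```bash
python3 -m jog '-.0025 .001 .005 0;0 0 .003 0;0 0 .002 0;0 0 .002 0;0 0 0 0;0 0 0 0' >/dev/null; python3 rel.py .5275 -.2311 .034; python3 -m jog '0 0 .001 0;0 0 .001 0;0 0 0 0;0 0 0 0' >/dev/null; python3 rel.py .5275 -.2311 .034
```

```text
t 20.125 pos [ 0.5262 -0.2306  0.0355] F [-0.4221  0.355  -3.0467] w 0.3353310336799511 g 29.971669833903434 xang -37.89057066936088 -> d [ 0.0013 -0.0004  0.0015]
t 20.625 pos [ 0.5263 -0.2307  0.0341] F [-1.3576  0.4033  4.3247] w 0.3344879818225273 g 29.97161902298103 xang -37.891020194767954 -> d [ 0.0012 -0.0004  0.0001]
```

```bash
python3 -m jog '0 0 0 0;0 0 0 0;0 0 0 0;0 0 0 0' -.06 >/dev/null; python3 rel.py .5275 -.2311 .034;  python3 -m jog '0 0 -.02 0;0 0 -.04 0;0 0 -.04 0;0 0 0 0'>/dev/null; python3 rel.py .5361 .247 .11
```

```text
t 21.125 pos [ 0.5262 -0.2306  0.0334] F [ 0.7346 -0.4939  0.0761] w 0.5252297802870773 g 0.0 xang -37.893445102697775 -> d [ 0.0014 -0.0004 -0.0006]
t 21.625 pos [ 0.5283 -0.232   0.1367] F [-0.5013 -0.2982  0.8768] w 0.525379989590627 g 0.0 xang -37.883543559736765 -> d [-0.2881 -0.3828  0.0247]
```

```bash
python3 -m jog '-.0144 -.0191 0 0;-.0288 -.0383 0 0;-.0288 -.0383 0 0;-.0288 -.0383 0 0;-.0288 -.0383 0 0;-.0288 -.0383 0 0;-.0288 -.0383 0 0;-.0288 -.0383 0 0;-.0288 -.0383 0 0;-.0288 -.0383 0 0;-.0144 -.0191 .02 0;0 0 0 0;0 0 0 0' .05 >/dev/null; python3 rel.py .5361 .247 .0195
```

```text
t 23.25 pos [0.5325 0.2483 0.1125] F [-1.0197 -0.6921  0.735 ] w 0.47604246494899316 g 0.0 xang -37.85844316733889 -> d [ 0.0037 -0.0014  0.093 ]
```

```bash
python3 -m jog '.0035 -.0013 .03 0;0 0 .04 0;0 0 .022 0;0 0 0 0;0 0 0 0' >/dev/null; python3 rel.py .5361 .247 .0195;python3 -m jog '0 0 0 0;0 0 0 0;0 0 0 0;0 0 0 0;0 0 0 0' 1 >/dev/null; python3 rel.py .5361 .247 .0195; python3 -m jog '0 0 -.02 0;0 0 -.05 0;0 0 -.05 0;0 0 0 0;0 0 0 0' >/dev/null; python3 rel.py .4866 -.1991 .14
```

```text
t 23.875 pos [0.5384 0.2468 0.0225] F [ 1.2954 -0.0025 -0.2451] w 0.4740993314040112 g 0.0 xang -37.95507444963201 -> d [-0.0019  0.0013  0.003 ]
t 24.5 pos [0.5377 0.2474 0.0222] F [-1.6545 -1.1206  6.1148] w 0.24431219663511272 g 29.910989512354718 xang -37.878007608226724 -> d [-0.001   0.0012  0.0027]
t 25.125 pos [0.5366 0.2472 0.1407] F [-0.7882  0.2706 -1.8968] w 0.24095287768087206 g 29.911551243712893 xang -37.887200898800955 -> d [0.2346 0.383  0.0009]
```

```bash
python3 -m jog '.0118 .0191 0 0;.0236 .0383 0 0;.0236 .0383 0 0;.0236 .0383 0 0;.0236 .0383 0 0;.0236 .0383 0 0;.0236 .0383 0 0;.0236 .0383 0 0;.0236 .0383 0 0;.0236 .0383 0 0;.0118 .0191 0 0;0 0 0 0;0 0 0 0;0 0 .04 0;0 0 .04 0;0 0 .012 0;0 0 0 0;0 0 0 0' >/dev/null; python3 rel.py .4874 -.1997 .036
```

```text
t 27.375 pos [ 0.4896 -0.2     0.0507] F [ 0.9358 -0.4429 -0.9127] w 0.24033408192923827 g 29.911638741614297 xang -37.854953742749686 -> d [-0.002   0.0011  0.0147]
```

```bash
python3 -m jog '-.0012 .0006 .005 0;0 0 .003 0;0 0 .002 0;0 0 .002 0;0 0 0 0;0 0 0 0' >/dev/null; python3 rel.py .4874 -.1997 .036
```

```text
t 28.125 pos [ 0.4874 -0.1996  0.0375] F [-0.3383 -1.4403 -2.0681] w 0.2446834708296181 g 29.911549331154674 xang -37.89573222747761 -> d [0.0001 0.0001 0.0015]
```

```bash
python3 -m jog '0 0 .001 0;0 0 .0005 0;0 0 0 0;0 0 0 0' >/dev/null; python3 rel.py .4874 -.1997 .036
```

```text
t 28.625 pos [ 0.4874 -0.1995  0.0362] F [ 0.3344 -0.5332  1.4463] w 0.24052616972929552 g 29.91002212285821 xang -37.885698633304735 -> d [0.0001 0.0002 0.0002]
```

```bash
python3 -m jog '0 0 0 0;0 0 0 0;0 0 0 0;0 0 0 0' .1 >/dev/null; python3 -m jog '0 0 -.02 0;0 0 -.04 0;0 0 -.04 0;0 0 0 0'>/dev/null; python3 rel.py .5603 .1623 .11
```

```text
t 29.625 pos [ 0.4893 -0.2008  0.139 ] F [-0.2716  0.2249 -0.3288] w 0.45309003194474873 g 0.0 xang -37.879988055776884 -> d [-0.1671 -0.3301  0.0279]
```

```bash
python3 -m jog '-.0093 -.0183 0 0;-.0186 -.0367 0 0;-.0186 -.0367 0 0;-.0186 -.0367 0 0;-.0186 -.0367 0 0;-.0186 -.0367 0 0;-.0186 -.0367 0 0;-.0186 -.0367 0 0;-.0186 -.0367 0 0;-.0093 -.0183 .02 0;0 0 0 0;0 0 0 0;0 0 0 0' .2 >/dev/null; python3 rel.py .5603 .1623 .021
```

```text
t 31.25 pos [0.5579 0.1632 0.1162] F [-0.0961  0.0077 -0.8579] w 0.4003647702317197 g 0.0 xang -37.9534063298116 -> d [ 0.0024 -0.0008  0.0952]
```

```bash
python3 -m jog '.002 -.0008 .03 0;0 0 .04 0;0 0 .025 0;0 0 0 0;0 0 0 0' >/dev/null; python3 rel.py .5603 .1623 .021;python3 -m jog '0 0 0 0;0 0 0 0;0 0 0 0;0 0 0 0;0 0 0 0' 1 >/dev/null; python3 rel.py .5603 .1623 .021; python3 -m jog '0 0 -.02 0;0 0 -.05 0;0 0 -.05 0;0 0 0 0;0 0 0 0' >/dev/null; python3 rel.py .4457 -.167 .14
```

```text
t 31.875 pos [0.5611 0.1628 0.0222] F [-0.2032  0.5446  0.7303] w 0.4021397971652594 g 0.0 xang -37.94088387589332 -> d [-0.0003  0.0009  0.0012]
t 32.5 pos [0.5605 0.1634 0.0217] F [-0.826   0.5156  5.0917] w 0.15440076932142688 g 30.000973865389824 xang -37.88151553256504 -> d [0.0005 0.001  0.0007]
t 33.125 pos [0.5591 0.1632 0.1403] F [-1.406   0.1017  0.1028] w 0.14985075597039466 g 29.999875423964113 xang -37.88997277888154 -> d [0.1133 0.3303 0.0005]
```

```bash
python3 -m jog '.0062 .0183 0 0;.0124 .0367 0 0;.0124 .0367 0 0;.0124 .0367 0 0;.0124 .0367 0 0;.0124 .0367 0 0;.0124 .0367 0 0;.0124 .0367 0 0;.0124 .0367 0 0;.0062 .0183 0 0;0 0 0 0;0 0 0 0;0 0 .04 0;0 0 .04 0;0 0 .012 0;0 0 0 0;0 0 0 0;0 0 0 0' >/dev/null; python3 rel.py .4453 -.1667 .0357
```

```text
t 35.375 pos [ 0.4462 -0.1662  0.0502] F [ 0.2354 -0.6738 -0.7895] w 0.14812893547996356 g 29.999756442848593 xang -37.8735579184907 -> d [-0.0005  0.0009  0.0145]
```

```bash
python3 -m jog '-.0003 .0007 .005 0;0 0 .003 0;0 0 .002 0;0 0 .002 0;0 0 0 0;0 0 0 0' >/dev/null; python3 rel.py .4453 -.1667 .0357
```

```text
t 36.125 pos [ 0.4447 -0.1662  0.037 ] F [ 0.2572  0.1179 -0.0745] w 0.15346670471697682 g 29.99992906115949 xang -37.88852976914338 -> d [0.0008 0.0001 0.0013]
```

```bash
python3 -m jog '0 0 .001 0;0 0 .0005 0;0 0 0 0;0 0 0 0' >/dev/null; python3 rel.py .4453 -.1667 .0357
```

```text
t 36.625 pos [ 0.4448 -0.1662  0.0357] F [-0.9904 -0.7549  2.4138] w 0.14643264992379587 g 30.00028874259442 xang -37.886849850671176 -> d [0.0007 0.     0.    ]
```

```bash
python3 -m jog '0 0 0 0;0 0 0 0;0 0 0 0;0 0 0 0' .3 >/dev/null; python3 -m jog '0 0 -.02 0;0 0 -.05 0;0 0 -.06 0;.015 0 -.06 0;0 0 0 0;0 0 0 0;0 0 0 0'>/dev/null; python3 rel.py .5 -.2 .22; python3 snap.py w8; python3 -m jog '0 -.05 0 0;-.03 -.04 0 0;0 0 0 0;0 0 0 0;0 0 0 0' - >/dev/null;python3 snap.py w9
python3 - <<'E'
import cv2,numpy as np
cv2.imwrite('pics/w89.png',np.vstack([cv2.imread(f'pics/{k}.png')[0:300] for k in('w8','w9')]))
E
```

```text
t 38.0 pos [ 0.4551 -0.1744  0.2238] F [-0.3446  0.5309 -0.1357] w 0.34874299007882464 g 0.0 xang -37.889669857851985 -> d [ 0.0512 -0.0074  0.0035]
[ 0.4551 -0.1744  0.2238] [ 0.7892 -0.6141 -0.0046]
[ 0.4881 -0.087   0.2252] [ 0.7884 -0.6152 -0.0003]
```

View pics/w89.png

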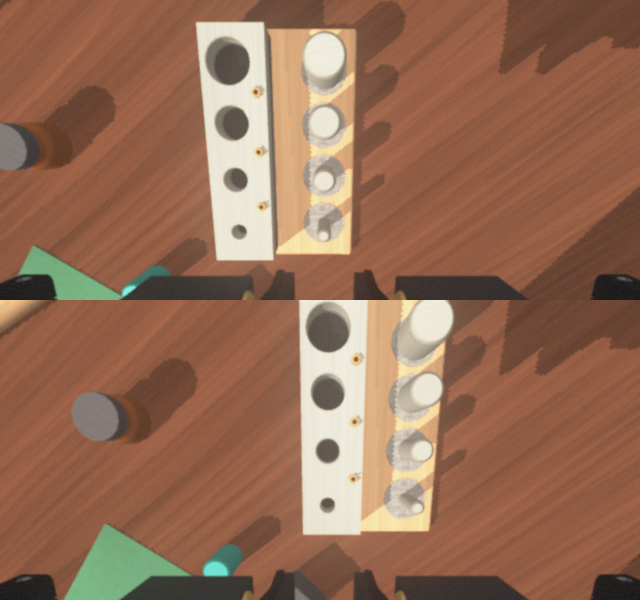

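All four stand upright on their own pads: w8 tops at (324,57), (324,122), (323,180), (323,232). Next I check how well they are centred, numerically.

```bash
python3 - <<'E'
from h import *
import pickle
I={k:cv2.imread(f'pics/{k}.png') for k in('w8','w9')};M={k:pickle.load(open(k+'.pkl','rb')) for k in I}
P={38:(.5685,-.2632),30:(.5275,-.2311),22:(.4866,-.1991),14:(.4457,-.167)}
U=np.array([[.788,-.615],[-.615,-.788]])
for d,p in P.items():
    c=[]
    for k in I:
        q=proj(M[k],[*p,.071])[0]; g=cv2.cvtColor(I[k],cv2.COLOR_BGR2HSV)
        b=blob((g[...,1]<45)&(g[...,2]>222),q); c.append(b[0][4:]); print(k,b[1],b[0][4:]-q,end=' ')
    s=triang(list(M.values()),c,(*p,.07));print(d,s.x,'err tool xy mm',U@(s.x[:2]-p)*1e3)
E
```

```text
w8 1301 [-0.4202 -1.5044] w9 1375 [-0.4548 -1.0568] 38 [ 0.5696 -0.2637  0.0702] err tool xy mm [ 1.1598 -0.2949]
w8 633 [0.0535 0.4345] w9 679 [0.0676 0.4063] 30 [ 0.5272 -0.2309  0.0712] err tool xy mm [-0.3612  0.0436]
w8 260 [-0.3165  0.0043] w9 276 [-0.3304  0.0599] 22 [ 0.4867 -0.1989  0.0709] err tool xy mm [-0.0333 -0.2856]
w8 55 [-0.5409  1.1052] w9 61 [-0.4402  1.0132] 14 [ 0.4453 -0.166   0.0717] err tool xy mm [-0.8776 -0.5312]
```

The punches are within about 1.2 mm of their pad centres and standing at the right height. The arm is clear, so I hand in.

```bash
python3 -c "
from rig import r
print(r.close_job())"
```

```text
the job is handed in; nothing more can be done
None
```

All four punches stand upright on their matching pads, within about 1.2 mm of centre by camera. The jar and doming block were left alone, and the job was handed in at about 39 s.

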